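# Stopper the filler neck and hold the coupler on the tilted nipple

### The job

Get the gearbox ready for greasing: first set the red tapered stopper in the open filler neck, fully seated on its flange, and let go of it. Then pick up the grease coupler, press it squarely onto the tilted nipple until the orange sleeve snaps and is fully down, and finish like that: still gripping the coupler and holding it down against the spring. Leave the other things on the bench where they are.

Things in the scene. Friction and masses are not known exactly. Their poses are not given: they have to be found in the camera images.
- gearbox: Green gearbox, fixed to the bench: housing 90 (x) x 160 (y) x 60 high on a steel foot 110 x 190 x 12; a shaft stub sticks out 47 from the middle of its +x face at height 36. Origin: centre of its underside, z up. Its aluminium filler neck is at (0, +55) and the tilted grease nipple at (-12, -55) in its own axes.
- neck_rim (a point): Centre of the filler neck's open mouth, at the rim, 84 above the bench. The neck is upright, bore 22 across and 24 deep, outside 32 across, 24 tall above the housing.
- stopper: Red plastic tapered stopper standing upright on the bench, narrow end down, 54 tall, 40 g: taper 15 across at the foot to 19 at height 20, then a flange 30 across from height 20 to 25, then a grip stem 16 across from height 25 to 54. Origin: centre of its foot, z up its axis. Turned about z it is the same.
- stopper_flange (a point): Centre of the underside of the stopper's flange, 20 above its foot. Seated, this rests on the neck's rim, at neck_rim.
- coupler: Grease coupler standing on its open mouth, 80 tall, about 160 g: steel skirt 28 across from the mouth to height 34, brass grip 20 across from height 34 to 80 (four dark rings). Origin: centre of the mouth, z up its axis. The mouth is 20 across for the first 4 and narrows to a bore 14.6 across, 30 deep in all. Turned about z it is the same.
- nipple: Grease nipple fixed on the gearbox, leaning 25 degrees from upright towards the gearbox's -x side. Origin on its axis; z points outward along the axis. Green boss 32 across up to z = 3, brass post 12 across with a tapered tip up to z = 34, orange sleeve 27 across round the post. The coupler goes over the post along this axis until its mouth rests on the sleeve (coupler mouth at z = 20), then pushes the sleeve down 8 more (to z = 12).
- sleeve_top (a point): Centre of the orange sleeve's upper face, on the nipple axis at z = 20 when up, 12 when fully down.
- sleeve (a joint): Travel of the sleeve along the nipple axis: 0 up (at the start), 0.008 m fully down on its stop. Its spring resists with about 11 N at first; once it yields it snaps over and the resistance falls to about 4 N at the stop. It comes up again whenever it is let go.
- screwdriver: Bystander, loose: yellow-handled screwdriver, 170 long, lying (mm). Origin under its middle.
- bearing: Bystander, loose: steel bearing ring, 42 across, 12 high (mm). Origin under its middle.
- gear: Bystander, loose: brass gear wheel, 58 across, 20 high over its hub (mm). Origin under its middle.
- motor: Bystander, loose: small dark motor, 50 x 36 x 30 (mm). Origin under its middle.
- wrench: Bystander, loose: steel wrench, 150 long, lying (mm). Origin under its middle.
- tin: Bystander, loose: yellow grease tin, 64 across, 75 high (mm). Origin under its middle.

How it is judged:
By the outcome, as a careful person would: the job done as asked, in the order asked, and still so for the second after the job is handed in, while the arm keeps its last pose, push and grip.
It also fails if it takes over 53 s, if anything falls off the work surface, if the arm or the gripper's body presses on something with over 40 N, if the wrist force passes 120 N, or if a joint passes its speed limit or range.

### The arm

A 7-joint arm with a two-finger parallel gripper is mounted at the origin on the work surface. World frame = base frame: x ahead of the robot, y to its left, z up, the work surface at z = 0. Lengths are in m, angles in rad, forces in N, time in s.
With the tool pointing down it reaches from about 0.425 to 0.875 m from the base axis. Payload 4.7 kg.
Tool frame: the origin (TCP) lies on the centre line of the jaws, within the pads' length; the fingertips stand ahead of it and the grasp point (between the pads) lies 2 mm behind it (nose_length is the z of the fingertips in the tool frame, in m); z points along the fingers, y is the line along which they close (so a half turn about z gives the same grasp; the last joint's range is limited). The gripper opens to 87 mm and grips with 3 to 60 N. Pads are 19 mm wide; open, the fingers measure 117 mm over their backs; the gripper's body (75 mm by 190 mm) begins 51 mm behind the grasp point.
Start: joints at [-1.229, 0.321, -0.07, 1.45, 0.023, 1.371, -0.057], TCP at [0.209, 0.615, 0.206] pointing down, gripper open.
Joint ranges: [-2.86, 2.86], [-0.3, 2.09], [-1.38, 1.24], [0.06, 2.45], [-1.56, 4.7], [0.09, 2.05], [-2.69, 2.69]. Speed limits (rad/s): [2.57, 2.57, 3.14, 3.14, 3.14, 3.14, 3.14].

### API

Orientations are given as a rotation vector (axis times angle).
In Python, from bench import * gives the robot as it stands.
- The arm moves only by the tool send_rows, never from a script. Its arguments are lists of equal length, an entry for each row: "xyz": the shift along the tool's x, y, z in mm, a list of three; "dr": the turn, a rotation vector about the tool's x, y, z in rad, a list of three. A call has exactly 10 rows; each row is the pose to reach, as a shift and turn from the pose commanded when the call began, along the tool's axes at that moment; what a row does not reach only later rows make up. A row lasts 1/12 s, in which the tool goes at most 41.7 mm and 7.16 degrees, less where a joint would pass 70% of its speed; a pose out of reach is approached as far as the arm can. A call with a gripper value outside its range is refused whole. "jaw" is the finger opening in mm, from 0 to 87, set as the call begins (left out, the last holds). The fingers move at their own pace and stop on an object; "grip_force" is the grip in N (left out, the last holds). Time passes only in rows, so rows that repeat a pose let the fingers close, or fill a call up. It gives the time, the measured TCP pose, the force, the opening and the grip force at its end, in the units of the state.
- get_state(): the state, without advancing time (a new reading comes with each control period).
- get_image(name): name is "scene" or "top" or "wrist"; returns the picture (400x640x3 uint8, red, green, blue); there is no depth.
- calibration(name): a dict with "vfov" (degrees; the focal length in pixels is half the picture's height over the tangent of half this angle, whatever the lens; pixels are square), "cx", "cy" (the principal point, pixels), "rvec" (rotation vector, rad) and "tvec" (3), from world to camera coordinates, as OpenCV has them; the wrist camera has in their place "hand_eye" (4x4, takes a point from camera to tool coordinates, whose origin is the TCP and whose axes are the flange's). Camera axes: x right, y down, z forward; pixel columns grow to the right and rows downward; lengths in m; the calibration is good to about 2 mm. A picture is of the moment at which its call begins: read the wrist's pose just before it. calibration takes no time and is no camera call.
- close_job(): hands the job in; it is judged then, once.
The state is a dict: "time": time; "joint_positions": joint angles; "qd": joint speeds; "joint_torque": joint torques, N m; "position": TCP position; "tool_rot": TCP orientation; "ft_force": force on the tool from outside, world axes, zero at the start; "torque": the same for the moment, N m; "grip_width": opening from 0.0 (shut) to 1.0 (fully open); "grip_force": force on a finger pad.
Only numpy, scipy, OpenCV 4.12 (cv2) and the standard library are available. Lean on these libraries where they do the work, as an engineer would, in place of code of your own. Each camera call takes 0.05 s, during which the arm holds its last target. There are 200 camera calls.

## Working session

There is one attempt and no reset: what is moved stays moved. The work goes in short steps, Python scripts to look and compute and a tool call to move; the robot and the scene stay as the last step left them, time stands still between calls to the robot, and variables do not carry over. Pictures are saved under pics/ and viewed, at most 10 in all, crops included, and the job is handed in when it is done.

Besides the shell and the picture viewer there is one more tool, called after "Emit:" as name(argument=value, ...) on one line, values as JSON. send_rows: Moves the arm, as the interface text tells. Its arguments: {"type":"object","properties":{"xyz":{"type":"array"},"dr":{"type":"array"},"jaw":{"type":"number"},"grip_force":{"type":"number"}},"required":["xyz","dr"]}

```bash
mkdir -p pics; ls; python3 - <<'E'
from bench import *
import cv2,numpy as np
print(get_state())
for n in ("scene","top","wrist"):
    print(n,calibration(n))
    cv2.imwrite(f"pics/{n}0.png",cv2.cvtColor(get_image(n),cv2.COLOR_RGB2BGR))
a=cv2.imread("pics/scene0.png");b=cv2.imread("pics/top0.png")
E
```

```text
pics
{'time': 0.0, 'joint_positions': array([-1.22890069,  0.32184221, -0.07006793,  1.45166466,  0.0225814 ,
        1.37080172, -0.05688405]), 'qd': array([-7.78259658e-04, -1.33147628e-03, -2.38788003e-05, -1.58106717e-03,
        3.30122434e-04, -4.92054191e-05,  2.45040838e-04]), 'joint_torque': array([-8.50683500e-05, -4.91277266e+01, -4.03877953e-01, -3.12524557e+01,
       -6.39783195e-02,  4.38311999e-02,  1.76490903e-04]), 'position': array([0.2091361 , 0.61481906, 0.20475413]), 'tool_rot': array([-5.12518898e-01, -3.09926945e+00,  3.00874550e-03]), 'ft_force': array([-0.68794059, -0.28368894, -0.14030663]), 'torque': array([ 0.06086589,  0.02141933, -0.00999852]), 'grip_force': 0.0, 'grip_width': 0.9980428407751062}
scene {'vfov': 54.79267595210691, 'cx': 316.20482624749616, 'cy': 200.69856523057805, 'rvec': array([ 1.78121498,  1.8995393 , -0.63763944]), 'tvec': array([ 0.00904551, -0.39900895,  1.21344512])}
top {'vfov': 48.01154005756946, 'cx': 328.6131638846105, 'cy': 198.12235086586918, 'rvec': array([ 2.09143649, -2.15454642,  0.15608905]), 'tvec': array([0.04135672, 0.53051004, 1.20184282])}
wrist {'vfov': 60.5972812013244, 'cx': 322.29379241994616, 'cy': 200.34097879379198, 'hand_eye': array([[-7.53729042e-04, -9.58412289e-01, -2.85386257e-01,
         7.89479078e-02],
       [ 9.99999666e-01, -8.12739982e-04,  8.83406122e-05,
         4.46770490e-04],
       [-3.16611550e-04, -2.85386095e-01,  9.58412582e-01,
        -1.79312933e-01],
       [ 0.00000000e+00,  0.00000000e+00,  0.00000000e+00,
         1.00000000e+00]])}
```

View pics/top0.png

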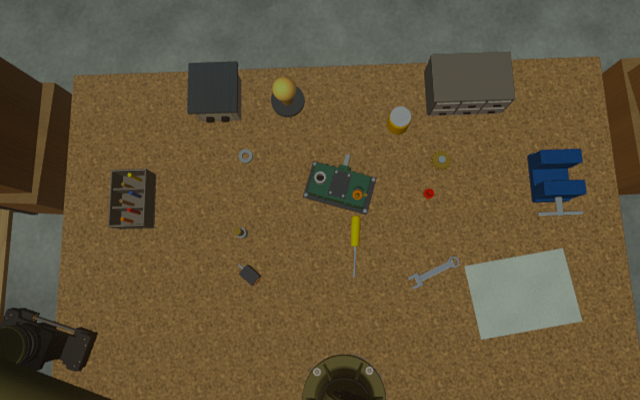

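View pics/scene0.png

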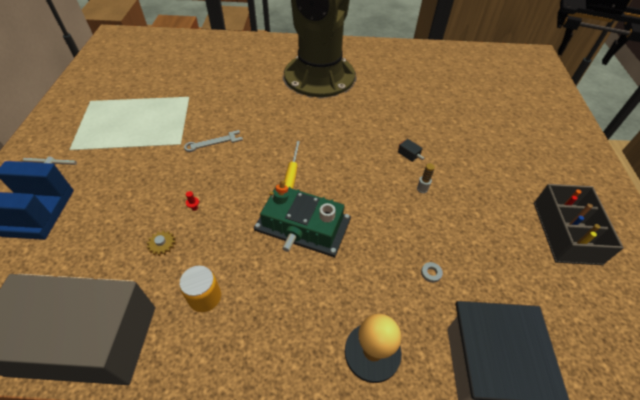

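The top view shows the stopper at about (429,193), the coupler (242,232), the gearbox (340,187) with its neck (320,177) and nipple (357,194). The scene view agrees: stopper (193,200), coupler (427,180), neck (327,211), nipple (281,188).

```bash
cat > h.py <<'E'
from bench import *
import cv2,numpy as np
from scipy.spatial.transform import Rotation as R
def cam(n,st=None):
    c=calibration(n);f=200/np.tan(np.radians(c["vfov"])/2)
    K=np.array([[f,0,c["cx"]],[0,f,c["cy"]],[0,0,1]])
    if n=="wrist":
        T=np.eye(4);T[:3,:3]=R.from_rotvec(st["tool_rot"]).as_matrix();T[:3,3]=st["position"]
        W=np.linalg.inv(T@np.array(c["hand_eye"]))
    else:
        W=np.eye(4);W[:3,:3]=R.from_rotvec(c["rvec"]).as_matrix();W[:3,3]=c["tvec"]
    return K,W
def ray(C,p):
    K,W=C;d=W[:3,:3].T@np.linalg.solve(K,[p[0],p[1],1.]);return -W[:3,:3].T@W[:3,3],d/np.linalg.norm(d)
def onz(C,p,z):
    o,d=ray(C,p);return o+d*(z-o[2])/d[2]
def proj(C,P):
    K,W=C;q=K@(W[:3,:3]@np.asarray(P)+W[:3,3]);return q[:2]/q[2]
def two(C1,p1,C2,p2):
    o,d=ray(C1,p1);a,b=ray(C2,p2)
    s=np.linalg.lstsq(np.c_[d,-b],a-o,rcond=None)[0];P,Q=o+s[0]*d,a+s[1]*b
    return (P+Q)/2,np.linalg.norm(P-Q)
def blob(im,lo,hi,box=None,bgr=True):
    m=cv2.inRange(cv2.cvtColor(im,cv2.COLOR_BGR2HSV),np.array(lo),np.array(hi))
    if box:
        k=np.zeros_like(m);x0,y0,x1,y1=box;k[y0:y1,x0:x1]=1;m*=k
    return m
def big(m):
    c=max(cv2.findContours(m,cv2.RETR_EXTERNAL,cv2.CHAIN_APPROX_NONE)[0],key=cv2.contourArea)
    return c,cv2.contourArea(c)
def snap(n,name):
    st=get_state();im=cv2.cvtColor(get_image(n),cv2.COLOR_RGB2BGR);cv2.imwrite(f"pics/{name}.png",im);return st,im
def togo(P,Rw,st=None):
    """shift (tool mm) and turn (tool rotvec) to put TCP at P, rotation Rw"""
    st=st or get_state();A=R.from_rotvec(st["tool_rot"])
    return np.round(A.inv().apply(P-st["position"])*1000,1),np.round((A.inv()*Rw).as_rotvec(),4)
def grot(yaw,down=(0,0,-1)):
    """tool z along down, tool y horizontal-ish at world yaw"""
    z=np.array(down,float);z/=np.linalg.norm(z);y=np.array([np.cos(yaw),np.sin(yaw),0]);y-=z*(y@z);y/=np.linalg.norm(y)
    return R.from_matrix(np.c_[np.cross(y,z),y,z])
E
python3 - <<'E'
from h import *
t=cv2.imread("pics/top0.png");s=cv2.imread("pics/scene0.png");T=cam("top");S=cam("scene")
mt=blob(t,(0,150,80),(8,255,255),(410,175,445,210));ms=blob(s,(0,150,80),(8,255,255),(175,180,210,220))
ct=cv2.minEnclosingCircle(big(mt)[0]);cs=cv2.boundingRect(big(ms)[0]);print(ct,cs)
print("stopper",onz(T,ct[0],.025),two(T,ct[0],S,(cs[0]+cs[2]/2,cs[1]+cs[3]/2)))
print("coupler",onz(T,(242,232),.05),two(T,(240,233),S,(427,180)))
print("neck",onz(T,(320,177),.084),two(T,(320,177),S,(327,211)))
print("nipple",onz(T,(357,194),.09),two(T,(357,194),S,(281,187)))
mg=blob(t,(60,60,20),(95,255,255),(295,150,385,220));c,a=big(mg);r=cv2.minAreaRect(c);print(r,a)
print("gearbox top",onz(T,r[0],.06),[onz(T,p,.06)[:2].round(3) for p in cv2.boxPoints(r)])
print(R.from_rotvec(get_state()["tool_rot"]).as_matrix().round(3))
E
```

```text
((428.5, 193.5), 5.147915363311768) (185, 191, 15, 19)
stopper [ 0.53920856 -0.25524516  0.025     ] (array([ 0.54029348, -0.25691997,  0.01969681]), np.float64(0.0011811629520241962))
coupler [0.44399464 0.26573154 0.05      ] (array([0.44412147, 0.27834758, 0.02439515]), np.float64(0.0028973653089771666))
neck [0.58373458 0.04655886 0.084     ] (array([0.58654422, 0.04690995, 0.07125145]), np.float64(0.0002668534384120518))
nipple [ 0.53263999 -0.05156786  0.09      ] (array([ 0.53486303, -0.05305892,  0.07815568]), np.float64(0.0019338157106738496))
((339.3490295410156, 183.02830505371094), (57.0046272277832, 37.224708557128906), 15.945395469665527) 1593.0
gearbox top [ 0.57025952 -0.00548938  0.06      ] [array([0.545, 0.085]), array([0.645, 0.054]), array([ 0.596, -0.096]), array([ 0.497, -0.064])]
[[-0.947  0.322 -0.   ]
 [ 0.322  0.947 -0.001]
 [-0.    -0.001 -1.   ]]
```

```bash
python3 - <<'E'
from h import *
import bench
print([n for n in dir(bench) if not n.startswith('_')], getattr(bench,'nose_length',None))
print(togo([.444,.268,.2],grot(np.radians(31))))
E
```

```text
['MotionError', 'calibration', 'close_job', 'get_image', 'get_state', 'nose_length'] 0.017
(array([-334. , -252.9,    5.4]), array([-1.40e-03,  6.00e-04,  7.02e-01]))
```

Emit:
send_rows(xyz=[[-40, -30, 0], [-80, -60, 0], [-120, -90, 0], [-155, -117, 0], [-190, -145, 0], [-225, -170, 2], [-260, -197, 5], [-290, -220, 5], [-320, -242, 5], [-334, -253, 5]], dr=[[0, 0, 0.1], [0, 0, 0.2], [0, 0, 0.3], [0, 0, 0.4], [0, 0, 0.5], [0, 0, 0.6], [0, 0, 0.7], [0, 0, 0.7], [0, 0, 0.7], [0, 0, 0.7]], jaw=50)

```text
time: 0.98
position: [0.4433, 0.2684, 0.2008]
tool_rot: [-1.544, -2.736, -0.0]
ft_force: [0.7, -0.2, -0.7]
grip_width: 0.577
grip_force: 0.0
```

```bash
python3 - <<'E'
from h import *
st,im=snap("wrist","w1");np.save("w1.npy",[st["position"],st["tool_rot"]])
print(st["time"],st["position"],st["qd"].round(2),st["joint_positions"].round(2))
print(proj(cam("wrist",st),[.444,.268,.08]))
# next hover over gearbox between
print(togo([.56,.0,.2],grot(0)))
E
```

```text
0.9833 [0.44328112 0.26839639 0.20075677] [ 0.52  0.01  0.47 -0.   -0.02 -0.01  0.98] [-0.85  0.04  0.27  1.79 -0.01  1.31 -0.04]
[322.71765363 190.36815685]
(array([-279.1,  -35.5,    2.7]), array([0.0021, 0.0057, 0.531 ]))
```

View pics/w1.png

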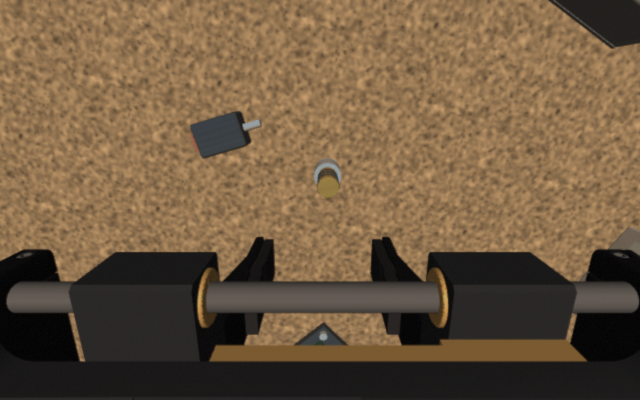

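The wrist view shows the coupler upright, brass top at about (328,187), well between the fingers; the motor is at (222,135), clear of it. Next I go over the gearbox.

Emit:
send_rows(xyz=[[-35, -4, 0], [-70, -8, 0], [-105, -13, 0], [-140, -18, 0], [-175, -22, 0], [-210, -27, 0], [-245, -31, 0], [-265, -34, 0], [-279, -36, 0], [-279, -36, 0]], dr=[[0, 0, 0.1], [0, 0, 0.2], [0, 0, 0.3], [0, 0, 0.4], [0, 0, 0.5], [0, 0, 0.53], [0, 0, 0.53], [0, 0, 0.53], [0, 0, 0.53], [0, 0, 0.53]])

```text
time: 1.87
position: [0.5567, 0.0087, 0.2007]
tool_rot: [2.213, 2.228, -0.002]
ft_force: [-0.2, -1.2, -0.3]
grip_width: 0.572
grip_force: 0.0
```

```bash
python3 - <<'E'
from h import *
st,im=snap("wrist","w2");np.save("w2.npy",[st["position"],st["tool_rot"]])
print(st["time"],st["position"],st["qd"].round(2),st["joint_positions"].round(2))
C=cam("wrist",st)
print(proj(C,[.584,.047,.084]),proj(C,[.533,-.052,.09]))
print(togo([.54,-.256,.16],grot(np.radians(-25))))
E
```

```text
1.8667 [0.55665242 0.00870671 0.20074566] [-0.03 -0.02 -0.05  0.02 -0.02  0.01 -0.05] [-0.56  0.13  0.54  1.71 -0.07  1.32  0.  ]
[354.63979411 147.70913295] [296.77688484 255.06337925]
(array([-267.2,  -18.6,   40.8]), array([-4.000e-04,  6.000e-04,  4.459e-01]))
```

View pics/w2.png

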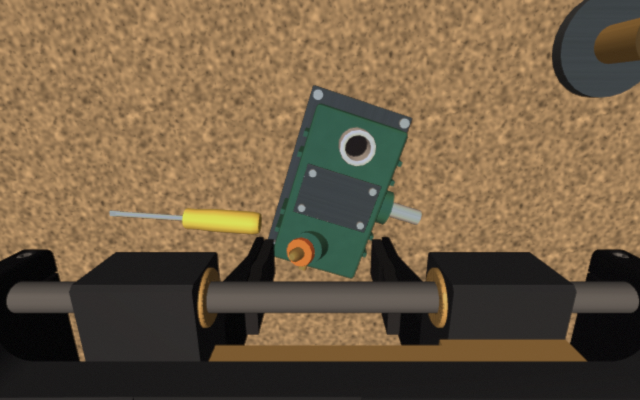

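The wrist view shows the neck mouth at about (357,147), the orange sleeve near (300,251) with its tip toward (294,256), and the screwdriver at left. Now I measure those and go on to the stopper.

```bash
python3 - <<'E'
from h import *
p,r=np.load("w2.npy");st=dict(position=p,tool_rot=r);C=cam("wrist",st);im=cv2.imread("pics/w2.png")
m=blob(im,(0,0,140),(180,60,255),(330,120,385,175));c,a=big(m);e=cv2.fitEllipse(cv2.convexHull(c));print(e)
N=onz(C,e[0],.084);print("neck",N, "diam mm",np.array(e[1])*(.2+.179-.084)/342*1000)
hole=big(cv2.bitwise_not(m)[128:166,338:378]);h=cv2.fitEllipse(hole[0]);print("hole",h[0][0]+338,h[0][1]+128,h[1])
mo=blob(im,(5,150,120),(14,255,255),(270,225,335,280));co,ao=big(mo);eo=cv2.fitEllipse(cv2.convexHull(co));print("sleeve",eo,ao)
# yaw from cover-plate/top green quad
mg=blob(im,(60,40,20),(95,255,255),(270,80,420,290));cg,_=big(mg);rr=cv2.minAreaRect(cv2.convexHull(cg))
print("box",rr)
# foot edge corner screws (left edge top screws) at z=.012+
for P in [((318,94),(404,123))]:
    a,b=[onz(C,q,.014) for q in P[0:2]] if len(P)==2 else 0
    d=b-a;print("foot short edge ang",np.degrees(np.arctan2(d[1],d[0])),np.linalg.norm(d))
for q in [((312,173),(373,192)),((301,209),(360,226)),((312,173),(301,209)),((373,192),(360,226))]:
    a,b=[onz(C,x,.062) for x in q];d=b-a;print("cover ang",np.degrees(np.arctan2(d[1],d[0])),np.linalg.norm(d))
E
```

```text
((356.8843994140625, 146.6250762939453), (35.98858642578125, 37.86705017089844), 151.02523803710938)
neck [0.58590362 0.04794435 0.084     ] diam mm [31.04278654 32.66309883]
hole 356.77490043640137 146.0490665435791 (20.783388137817383, 26.100181579589844)
sleeve ((299.9514465332031, 251.41810607910156), (25.867353439331055, 28.37836456298828), 177.0066375732422) 371.0
box ((340.5543212890625, 191.90805053710938), (107.01927947998047, 159.66107177734375), 16.557071685791016)
foot short edge ang -17.51807690550409 0.09433086711279151
cover ang -17.309969508756545 0.06145613724356303
cover ang -16.594318475798122 0.060853949420683756
cover ang -106.78324837055158 0.03753448204983321
cover ang -107.71800504606972 0.03677375405662933
```

Emit:
send_rows(xyz=[[-35, -2, 0], [-70, -4, 0], [-105, -7, 0], [-140, -9, 5], [-175, -12, 15], [-210, -14, 25], [-245, -17, 35], [-260, -18, 40], [-267, -19, 41], [-267, -19, 41]], dr=[[0, 0, 0.1], [0, 0, 0.2], [0, 0, 0.3], [0, 0, 0.4], [0, 0, 0.45], [0, 0, 0.45], [0, 0, 0.45], [0, 0, 0.45], [0, 0, 0.45], [0, 0, 0.45]])

```text
time: 2.75
position: [0.5401, -0.2541, 0.1593]
tool_rot: [-2.65, -1.685, 0.001]
ft_force: [-0.1, -0.1, 0.5]
grip_width: 0.574
grip_force: 0.0
```

```bash
python3 - <<'E'
from h import *
st,im=snap("wrist","w3");C=cam("wrist",st)
print(st["time"],st["position"],st["qd"].round(2),st["joint_positions"].round(2))
m=blob(im,(0,150,60),(8,255,255));m|=blob(im,(172,150,60),(180,255,255));c,a=big(m);(x,y,w,h)=cv2.boundingRect(c);print(x,y,w,h,a)
print("pred flange/foot/top centre",[proj(C,[.540,-.256,z]).round(1) for z in (0,.025,.054)])
e=cv2.minAreaRect(c);print(e)
E
```

```text
2.75 [ 0.5401298  -0.25411734  0.15930319] [-0.03 -0.02 -0.03 -0.   -0.01  0.01 -0.02] [-0.22  0.28  0.74  1.67 -0.2   1.26  0.12]
311 171 32 33 747.0
pred flange/foot/top centre [array([323.8, 181.3]), array([323.9, 187.5]), array([324. , 195.8])]
((326.0, 186.5), (30.857736587524414, 31.304948806762695), 26.56505012512207)
```

View pics/w3.png

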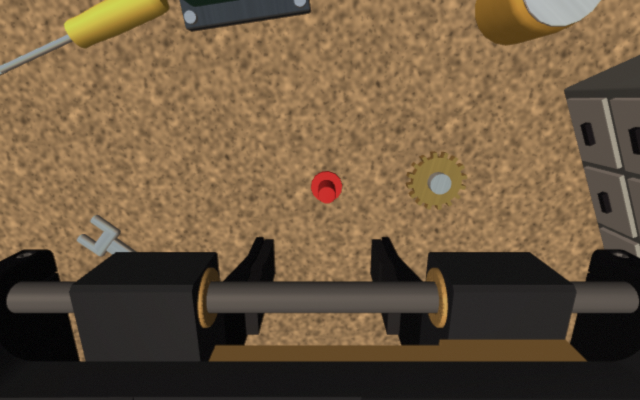

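The stopper's flange is at about (326.5,187), about 3 mm along tool y from the fingers' centre. It is clear of the gear at (437,183), so I can descend.

Emit:
send_rows(xyz=[[0, 2, 15], [-1, 3, 35], [-1, 3, 55], [-1, 3, 75], [-1, 3, 90], [-1, 3, 100], [-1, 3, 107], [-1, 3, 112], [-1, 3, 114], [-1, 3, 114]], dr=[[0, 0, 0], [0, 0, 0], [0, 0, 0], [0, 0, 0], [0, 0, 0], [0, 0, 0], [0, 0, 0], [0, 0, 0], [0, 0, 0], [0, 0, 0]], jaw=40)

```text
time: 3.63
position: [0.5433, -0.2561, 0.0461]
tool_rot: [2.649, 1.688, 0.001]
ft_force: [-0.1, -0.6, -0.3]
grip_width: 0.461
grip_force: 0.0
```

Emit:
send_rows(xyz=[[0, 0, 0], [0, 0, 0], [0, 0, 0], [0, 0, 0], [0, 0, 0], [0, 0, 0], [0, 0, 0], [0, 0, 0], [0, 0, 0], [0, 0, 0]], dr=[[0, 0, 0], [0, 0, 0], [0, 0, 0], [0, 0, 0], [0, 0, 0], [0, 0, 0], [0, 0, 0], [0, 0, 0], [0, 0, 0], [0, 0, 0]], jaw=0, grip_force=20)

```text
time: 4.47
position: [0.5428, -0.2565, 0.0458]
tool_rot: [-2.65, -1.687, -0.0]
ft_force: [0.2, 0.1, -0.2]
grip_width: 0.005
grip_force: 0.0
```

```bash
python3 - <<'E'
from h import *
st=get_state();print(st["time"],st["position"],st["grip_width"]*87,st["grip_force"],st["ft_force"])
t,im=snap("top","t1");s,im2=snap("scene","s1")
cv2.imwrite("pics/s1c.png",cv2.resize(im2[140:260,130:290],None,fx=4,fy=4,interpolation=cv2.INTER_CUBIC))
# lift to z .19 then to neck
P=st["position"]; print(togo(np.array([.586,.048,.17]),grot(np.radians(5)),st))
E
```

```text
4.4667 [ 0.54280259 -0.25650287  0.04583836] 0.43806883923258677 0.0 [ 0.15150588  0.08454056 -0.21931953]
(array([ 294.2,  -89.8, -124.1]), array([-0.000e+00, -1.000e-04, -5.243e-01]))
```

View pics/s1c.png

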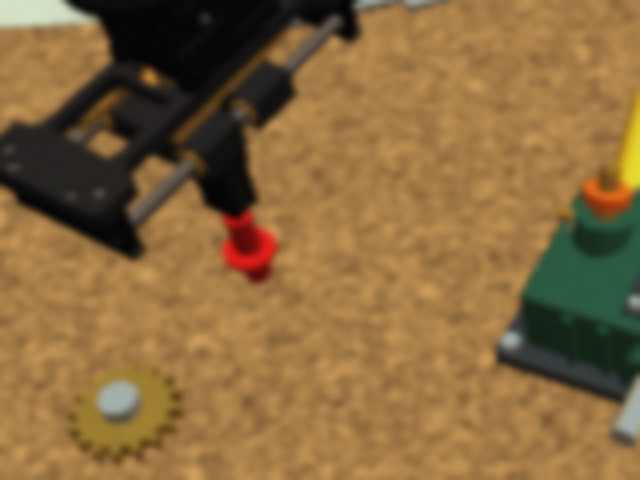

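```bash
python3 - <<'E'
from h import *
st=get_state();S=cam("scene");T=cam("top");im=cv2.imread("pics/s1.png")
f=lambda p:((p-[130,140])*4).round()
for z in (0,.0225,.029,.054):print(z,f(proj(S,[*st["position"][:2],z])))
m=blob(im,(0,150,80),(8,255,255),(170,180,220,225));c,a=big(m);print(np.array(cv2.boundingRect(c)))
x,y,w,h=cv2.boundingRect(c)
print("foot cand",onz(S,(130+262/4,140+278/4),.0),"flange",onz(S,(130+250/4,140+250/4),.0225))
st2,w4=snap("wrist","w4")
C=cam("wrist",st2);print(proj(C,st2["position"]),[proj(C,[*st2["position"][:2],z]) for z in (.0225,.054)])
m=blob(w4,(0,120,40),(8,255,255));print([cv2.boundingRect(c) for c in cv2.findContours(m,0,2)[0] if cv2.contourArea(c)>20])
E
```

```text
0 [259. 267.]
0.0225 [250. 243.]
0.029 [247. 235.]
0.054 [236. 207.]
[185 192  15  18]
foot cand [ 0.55070308 -0.25266103  0.        ] flange [ 0.5480321  -0.25487444  0.0225    ]
[323.24186742 243.4909189 ] [array([323.17017739, 228.51481873]), array([323.27102722, 249.58242432])]
[(299, 206, 47, 57)]
```

View pics/w4.png

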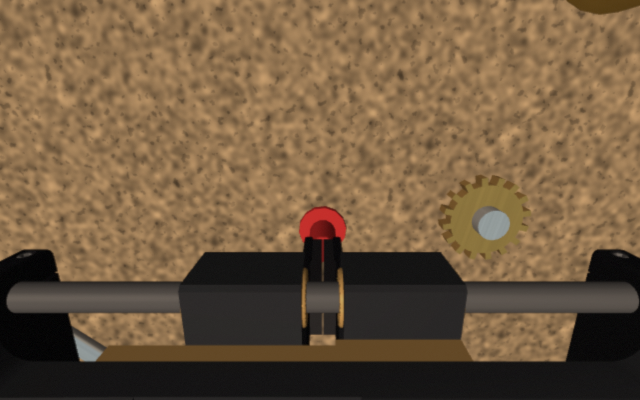

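The picture shows the flange at (323,229), exactly where a stopper under the TCP should appear, and the stem seems to lie between the fingers. The gripper nevertheless reports itself shut with no force. I'll check the pixel rows between the fingers.

```bash
python3 - <<'E'
from h import *
im=cv2.imread("pics/w4.png")
for y in (225,232,238,244,250,258,262,270,340):
    print(y,[tuple(int(v) for v in im[y,x][::-1]) for x in range(299,348,3)])
st=get_state();print(st["grip_width"],st["grip_force"],st["time"])
E
```

```text
225 [(155, 95, 68), (196, 47, 44), (196, 48, 44), (196, 48, 44), (183, 43, 39), (124, 25, 22), (122, 25, 24), (114, 23, 21), (105, 23, 21), (93, 19, 17), (79, 16, 14), (96, 20, 19), (195, 45, 41), (196, 46, 42), (196, 46, 43), (181, 44, 39), (154, 122, 85)]
232 [(176, 67, 52), (196, 48, 44), (196, 48, 44), (195, 47, 42), (125, 25, 24), (125, 25, 23), (120, 25, 23), (113, 23, 21), (102, 20, 19), (91, 17, 15), (79, 15, 14), (67, 11, 10), (133, 30, 28), (196, 45, 42), (196, 46, 42), (189, 49, 43), (166, 132, 91)]
238 [(151, 119, 82), (194, 53, 46), (64, 14, 14), (9, 7, 9), (17, 10, 9), (115, 26, 23), (151, 36, 33), (172, 43, 39), (180, 44, 40), (166, 40, 38), (88, 20, 18), (46, 10, 10), (10, 8, 9), (10, 9, 9), (182, 42, 39), (171, 100, 72), (143, 113, 78)]
244 [(147, 116, 81), (134, 106, 74), (10, 7, 9), (7, 8, 8), (8, 9, 10), (18, 16, 17), (17, 14, 15), (24, 16, 15), (92, 26, 23), (18, 17, 16), (18, 16, 17), (15, 14, 15), (10, 10, 10), (9, 8, 10), (84, 66, 45), (164, 130, 90), (159, 125, 88)]
250 [(146, 116, 80), (116, 92, 65), (10, 9, 9), (7, 6, 6), (8, 6, 8), (19, 17, 17), (18, 15, 1
[... 447 characters left out ...]
 (18, 15, 16), (16, 14, 14), (21, 16, 16), (81, 60, 45), (17, 15, 15), (19, 15, 16), (17, 12, 14), (14, 14, 15), (8, 6, 9), (21, 18, 18), (20, 19, 19), (20, 19, 19)]
270 [(21, 20, 19), (33, 27, 18), (76, 56, 29), (16, 13, 11), (16, 14, 14), (16, 16, 14), (15, 13, 14), (18, 15, 14), (64, 53, 39), (16, 13, 14), (18, 16, 16), (16, 14, 14), (12, 11, 11), (103, 75, 40), (93, 68, 36), (18, 18, 18), (19, 19, 19)]
340 [(45, 43, 41), (17, 17, 15), (12, 8, 8), (20, 16, 11), (151, 119, 83), (146, 116, 80), (135, 106, 74), (135, 107, 75), (156, 123, 86), (178, 140, 98), (183, 145, 102), (173, 137, 95), (122, 94, 60), (95, 69, 36), (95, 70, 38), (96, 71, 39), (95, 70, 37)]
0.005086546413618783 0.0 4.6167
```

The fingers closed just above the stem. Their tips appear about 15 mm behind the reported TCP, from both the tip spacing in the wrist view and the scene view, rather than 17 mm ahead of it. I'll open and go 26 mm lower, which is safe whichever is right.

Emit:
send_rows(xyz=[[0, 0, 0], [0, 0, 0], [0, 0, 0], [0, 0, 0], [0, 0, 5], [0, 0, 10], [0, 0, 15], [0, 0, 20], [0, 0, 24], [0, 0, 26]], dr=[[0, 0, 0], [0, 0, 0], [0, 0, 0], [0, 0, 0], [0, 0, 0], [0, 0, 0], [0, 0, 0], [0, 0, 0], [0, 0, 0], [0, 0, 0]], jaw=42)

```text
time: 5.45
position: [0.5423, -0.2563, 0.0188]
tool_rot: [-2.649, -1.686, 0.001]
ft_force: [0.4, 0.5, -0.1]
grip_width: 0.475
grip_force: 0.0
```

Emit:
send_rows(xyz=[[0, 0, 0], [0, 0, 0], [0, 0, 0], [0, 0, 0], [0, 0, 0], [0, 0, 0], [0, 0, 0], [0, 0, 0], [0, 0, 0], [0, 0, 0]], dr=[[0, 0, 0], [0, 0, 0], [0, 0, 0], [0, 0, 0], [0, 0, 0], [0, 0, 0], [0, 0, 0], [0, 0, 0], [0, 0, 0], [0, 0, 0]], jaw=0, grip_force=20)

```text
time: 6.28
position: [0.543, -0.2565, 0.0201]
tool_rot: [2.65, 1.687, 0.001]
ft_force: [-0.1, 0.2, 1.7]
grip_width: 0.176
grip_force: 20.0
```

```bash
python3 - <<'E'
from h import *
st=get_state();print(st["time"],st["position"],st["grip_width"]*87,st["grip_force"],st["ft_force"])
s,im2=snap("scene","s2");a=im2[150:240,150:250];st,w=snap("wrist","w5")
b=w[190:290,260:390]
cv2.imwrite("pics/c5.png",np.hstack([cv2.resize(a,(390,350),interpolation=2),cv2.resize(b,(400,350),interpolation=2)]))
print(st["position"])
E
```

```text
6.2833 [ 0.54303958 -0.2565486   0.02009749] 15.320226866090339 20.00011146068573 [-0.10493087  0.16146277  1.71416908]
[ 0.54301316 -0.25655993  0.0200963 ]
```

View pics/c5.png

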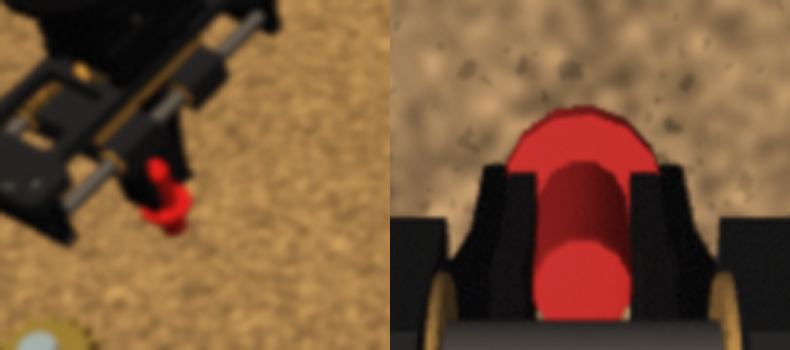

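The stopper is gripped: 15.3 mm opening, 20 N, and the crop shows the stem squarely between the pads with the tips about 10 mm above the flange. Next I lift and carry.

Emit:
send_rows(xyz=[[0, 0, -15], [0, 0, -45], [0, 0, -80], [0, 0, -115], [10, -3, -135], [35, -11, -140], [70, -21, -140], [105, -32, -140], [140, -43, -140], [175, -53, -140]], dr=[[0, 0, 0], [0, 0, 0], [0, 0, 0], [0, 0, 0], [0, 0, -0.05], [0, 0, -0.12], [0, 0, -0.2], [0, 0, -0.28], [0, 0, -0.36], [0, 0, -0.44]])

```text
time: 7.22
position: [0.5684, -0.0738, 0.1597]
tool_rot: [-2.214, -2.228, -0.0]
ft_force: [1.2, 0.2, -0.6]
grip_width: 0.174
grip_force: 20.0
```

```bash
python3 - <<'E'
from h import *
st=get_state();print(st["grip_width"]*87,st["position"],togo([.586,.048,.125],grot(np.radians(5))))
E
```

```text
15.1247886765422 [ 0.5684443  -0.07376807  0.15973137] (array([121.6,  18.4,  34.8]), array([-0.0002, -0.0005, -0.0806]))
```

Emit:
send_rows(xyz=[[35, 5, 0], [65, 10, 0], [90, 14, 0], [110, 17, 0], [119, 18, 5], [122, 18, 15], [122, 18, 25], [122, 18, 32], [122, 18, 35], [122, 18, 35]], dr=[[0, 0, -0.02], [0, 0, -0.04], [0, 0, -0.08], [0, 0, -0.08], [0, 0, -0.08], [0, 0, -0.08], [0, 0, -0.08], [0, 0, -0.08], [0, 0, -0.08], [0, 0, -0.08]])

```text
time: 8.05
position: [0.5855, 0.0445, 0.1234]
tool_rot: [-2.13, -2.308, 0.004]
ft_force: [0.8, 0.0, -0.1]
grip_width: 0.175
grip_force: 20.0
```

```bash
python3 - <<'E'
from h import *
st,w=snap("wrist","w6");C=cam("wrist",st);print(st["time"],st["position"],st["grip_width"]*87,st["qd"].round(2))
print(togo([.586,.048,.0841],grot(np.radians(5)),st))
s,im=snap("scene","s6");S=cam("scene");T=cam("top");_,t=snap("top","t6")
p=st["position"]
print("pred flange in scene",proj(S,p+[0,0,.0025]),"neck",proj(S,[.586,.048,.084]))
for n,i,lo,hi,b in (("red",im,(0,150,60),(8,255,255),(290,150,370,240)),("rim",im,(0,0,140),(180,60,255),(312,195,345,225)),("redwrist",w,(0,120,40),(8,255,255),(200,100,450,300))):
    c,a=big(blob(i,lo,hi,b));print(n,cv2.boundingRect(c),a)
a=im[150:240,280:380];b=w[120:290,230:420]
cv2.imwrite("pics/c6.png",np.hstack([cv2.resize(a,(390,350),interpolation=2),cv2.resize(b,(400,350),interpolation=2)]))
E
```

```text
8.05 [0.58550867 0.04448253 0.12344058] 15.184233740098918 [-0.   -0.01 -0.   -0.03  0.    0.01 -0.  ]
(array([ 3.5,  0.9, 39.3]), array([-0.0024,  0.0009, -0.007 ]))
pred flange in scene [326.89739047 193.86890353] neck [327.84563249 207.0998424 ]Traceback (most recent call last):
  File "<stdin>", line 8, in <module>
  File "h.py", line 29, in big
    c=max(cv2.findContours(m,cv2.RETR_EXTERNAL,cv2.CHAIN_APPROX_NONE)[0],key=cv2.contourArea)
ValueError: max() iterable argument is empty
```

```bash
python3 - <<'E'
from h import *
im=cv2.imread("pics/s6.png");w=cv2.imread("pics/w6.png")
for n,i in (("s",im),("w",w),("t",cv2.imread("pics/top0.png"))):
    m=blob(i,(0,120,30),(9,255,255));print(n,[cv2.boundingRect(c) for c in cv2.findContours(m,0,2)[0] if cv2.contourArea(c)>15])
a=im[150:240,280:380];b=w[90:290,220:420]
cv2.imwrite("pics/c6.png",np.hstack([cv2.resize(a,(390,350),interpolation=2),cv2.resize(b,(400,350),interpolation=2)]))
E
```

```text
s [(564, 192, 16, 13)]
w [(297, 219, 52, 63)]
t [(126, 208, 15, 7), (423, 188, 11, 11)]
```

View pics/c6.png

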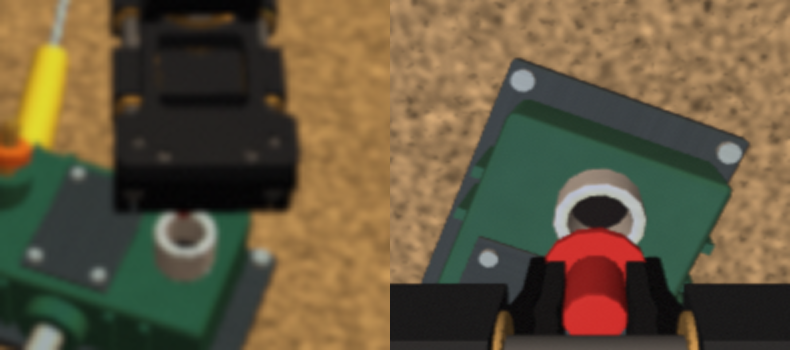

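The wrist view shows the stopper just short of the mouth (flange centre about (323,245), rim centre about (325,217)). A small correction of 3 mm along tool x and 1.5 mm along tool y, then down.

Emit:
send_rows(xyz=[[2, 1, 0], [3, 1.5, 2], [3, 1.5, 7], [3, 1.5, 12], [3, 1.5, 17], [3, 1.5, 22], [3, 1.5, 27], [3, 1.5, 31], [3, 1.5, 34], [3, 1.5, 36]], dr=[[0, 0, 0], [0, 0, 0], [0, 0, 0], [0, 0, 0], [0, 0, 0], [0, 0, 0], [0, 0, 0], [0, 0, 0], [0, 0, 0], [0, 0, 0]])

```text
time: 9.03
position: [0.5875, 0.0491, 0.0884]
tool_rot: [-2.128, -2.311, 0.001]
ft_force: [0.1, -0.6, -0.0]
grip_width: 0.175
grip_force: 20.0
```

Emit:
send_rows(xyz=[[0, 0, 0.5], [0, 0, 1], [0, 0, 1.5], [0, 0, 2], [0, 0, 2.5], [0, 0, 3], [0, 0, 3], [0, 0, 3], [0, 0, 3], [0, 0, 3]], dr=[[0, 0, 0], [0, 0, 0], [0, 0, 0], [0, 0, 0], [0, 0, 0], [0, 0, 0], [0, 0, 0], [0, 0, 0], [0, 0, 0], [0, 0, 0]])

```text
time: 9.87
position: [0.5879, 0.0493, 0.086]
tool_rot: [2.127, 2.311, 0.0]
ft_force: [-0.6, -3.6, 1.6]
grip_width: 0.178
grip_force: 20.0
```

Emit:
send_rows(xyz=[[-0.8, 0, 0], [-1.5, -0.5, 0], [-1.5, -0.5, 0.5], [-1.5, -0.5, 1], [-1.5, -0.5, 1.5], [-1.5, -0.5, 2], [-1.5, -0.5, 2.5], [-1.5, -0.5, 3], [-1.5, -0.5, 3], [-1.5, -0.5, 3]], dr=[[0, 0, 0], [0, 0, 0], [0, 0, 0], [0, 0, 0], [0, 0, 0], [0, 0, 0], [0, 0, 0], [0, 0, 0], [0, 0, 0], [0, 0, 0]])

```text
time: 10.7
position: [0.5873, 0.0486, 0.0841]
tool_rot: [-2.127, -2.311, -0.001]
ft_force: [-4.1, -0.9, 7.2]
grip_width: 0.176
grip_force: 20.0
```

Seated by height (TCP 0.0841 as predicted) and by a 7 N push. I release and back off.

Emit:
send_rows(xyz=[[0, -0.5, 0], [0, -0.5, 0], [0, -0.5, 0], [0, -0.5, 0], [0, -0.5, -10], [0, -0.5, -25], [0, -0.5, -45], [0, -0.5, -65], [0, -0.5, -80], [0, -0.5, -80]], dr=[[0, 0, 0], [0, 0, 0], [0, 0, 0], [0, 0, 0], [0, 0, 0], [0, 0, 0], [0, 0, 0], [0, 0, 0], [0, 0, 0], [0, 0, 0]], jaw=42)

```text
time: 11.53
position: [0.5894, 0.0483, 0.1672]
tool_rot: [2.125, 2.309, 0.009]
ft_force: [0.3, 0.1, 0.8]
grip_width: 0.487
grip_force: 0.0
```

```bash
python3 - <<'E'
from h import *
st,w=snap("wrist","w7");C=cam("wrist",st);print(st["time"],st["position"],st["grip_width"]*87,st["qd"].round(2))
m=blob(w,(0,120,30),(9,255,255));c,a=big(m);print(cv2.boundingRect(c),a,cv2.minAreaRect(c))
for z in (.084,.089,.118): print(z,proj(C,[.5866,.0485,z]), (16 if z>.1 else 30)*342/1000/(C[1][:3]@[.5866,.0485,z,1])[2])
m=blob(w,(0,0,140),(180,60,255));print("rim bits",[cv2.boundingRect(k) for k in cv2.findContours(m,0,2)[0] if cv2.contourArea(k)>15])
# sleeve ray: from w2 and now
p,r=np.load("w2.npy");C2=cam("wrist",dict(position=p,tool_rot=r))
mo=blob(w,(5,150,120),(16,255,255));k,a=big(mo);print("orange",cv2.boundingRect(k),a)
psi=np.radians(-17.2);Rz=R.from_euler("z",psi)
O=np.array([.5862,.0482,0])-Rz.apply([0,.055,0]);B=O+Rz.apply([-.012,-.055,0]);ax=Rz.apply([-np.sin(np.radians(25)),0,np.cos(np.radians(25))])
print("O",O,"B",B,"axis",ax)
for zb in (.055,.06,.065,.07):
    q=[B+[0,0,zb]+ax*d for d in (.020,.034)]
    print(zb,[proj(C2,x).round(1) for x in q],"obs w2 ctr (300,251.4)",[proj(cam("top"),x).round(1) for x in q],[proj(cam("scene"),x).round(1) for x in q])
for n in("top","scene"):
    i=cv2.imread(f"pics/{n}0.png");mo=blob(i,(4,150,100),(16,255,255),(345,180,370,205) if n=="top" else (265,175,300,200));k,a=big(mo);print(n,cv2.boundingRect(k),a,cv2.fitEllipse(cv2.convexHull(k))[:2])
E
```

```text
11.5333 [0.58936723 0.04825991 0.16721275] 42.327289720456925 [ 0.    0.03 -0.01  0.05 -0.01 -0.04  0.01]
(301, 184, 37, 41) 1094.0 ((319.0, 202.49998474121094), (37.47665786743164, 37.47665786743164), 45.0)
0.084 [318.5239318  201.06301269] 37.43456765449938
0.089 [318.49713791 202.88342812] 38.100920642741656
0.118 [318.32075706 214.866999  ] 22.659968214036926
rim bits [(316, 276, 7, 5), (354, 255, 9, 15), (331, 243, 7, 6), (54, 239, 79, 14), (267, 219, 8, 7), (299, 179, 25, 40), (371, 167, 10, 9), (281, 130, 10, 10)]
orange (518, 359, 1, 1) 0.0
O [ 0.56993606 -0.00434031  0.        ] B [ 0.54220877 -0.05333212  0.        ] axis [-0.40371808  0.12497162  0.90630779]
0.055 [array([299.1, 246.4]), array([292.2, 250.3])] obs w2 ctr (300,251.4) [array([356.5, 194.6]), array([356.1, 195.8])] [array([282.7, 188.3]), array([283.5, 182.5])]
0.06 [array([298.8, 248.5]), array([291.7, 252.6])] obs w2 ctr (300,251.4) [array([356.5, 194.2]), array([356.1, 195.5])] [array([282.5, 186.8]), array([283.3, 181. ])]
0.065 [array([298.4, 250.8]), array([291.2, 254.9])] obs w2 ctr (300,251.4) [array([356.6, 193.9]), array([356.2, 195.2])] [array([282.4, 185.3]), array([283.2, 179.4])]
0.07 [array([298.1, 253.1]), array([290.8, 257.4])] obs w2 ctr (300,251.4) [array([356.7, 193.6]), array([356.3, 194.9])] [array([282.3, 183.8]), array([283.1, 177.9])]Traceback (most recent call last):
  File "<stdin>", line 16, in <module>
cv2.error: OpenCV(4.12.0) /io/opencv/modules/imgproc/src/shapedescr.cpp:361: error: (-201:Incorrect size of input array) There should be at least 5 points to fit the ellipse in function 'fitEllipseNoDirect'
```

The stopper is seated: the flange shows at the expected pixel (319,203) and size (37 px), upright. Now to hover over the coupler.

```bash
python3 - <<'E'
from h import *
p,r=np.load("w1.npy");C=cam("wrist",dict(position=p,tool_rot=r));print(onz(C,(328,187),.08),onz(C,(327,172),.034))
print(togo([.444,.268,.15],grot(np.radians(31))))
E
```

```text
[0.44620507 0.27296371 0.08      ] [0.44376861 0.27635976 0.034     ]
(array([ 231. , -125.7,   14.9]), array([ 4.400e-03,  2.000e-04, -4.581e-01]))
```

Emit:
send_rows(xyz=[[32, -16, 0], [64, -33, 0], [96, -50, 0], [128, -66, 0], [160, -83, 0], [190, -99, 0], [215, -112, 5], [230, -120, 10], [236, -123, 15], [236, -123, 15]], dr=[[0, 0, -0.06], [0, 0, -0.12], [0, 0, -0.18], [0, 0, -0.24], [0, 0, -0.3], [0, 0, -0.36], [0, 0, -0.42], [0, 0, -0.46], [0, 0, -0.46], [0, 0, -0.46]], jaw=50)

```text
time: 12.42
position: [0.4433, 0.2733, 0.146]
tool_rot: [-1.542, -2.736, 0.005]
ft_force: [0.6, -0.2, -0.1]
grip_width: 0.577
grip_force: 0.0
```

```bash
python3 - <<'E'
from h import *
st,w=snap("wrist","w8");C=cam("wrist",st);print(st["time"],st["position"],st["qd"].round(2),st["joint_positions"].round(2))
# brass: hue ~ 20-30 saturated, darker; steel: low sat
box=(270,120,390,260)
hsv=cv2.cvtColor(w,cv2.COLOR_BGR2HSV)
for n,lo,hi in (("steel",(0,0,60),(180,50,255)),("brass",(20,140,40),(32,255,255))):
    m=blob(w,lo,hi,box);print(n,[(cv2.boundingRect(k),cv2.contourArea(k)) for k in cv2.findContours(m,0,2)[0] if cv2.contourArea(k)>30])
P=[.446,.273]
for z,d in((0,28),(.034,28),(.08,20)):
    print(z,proj(C,[*P,z]).round(1),d*.342/(C[1][:3]@[*P,z,1])[2])
for y in range(150,240,8): print(y,[tuple(int(v) for v in hsv[y,x]) for x in range(300,350,6)])
E
```

```text
12.4167 [0.44326659 0.27326857 0.14600391] [ 0.03 -0.01  0.05 -0.02  0.02  0.02  0.02] [-0.86  0.09  0.27  1.86 -0.02  1.21 -0.04]
steel [((310, 172, 32, 31), 387.5)]
brass [((314, 200, 25, 22), 332.5)]
0 [325.  184.5] 28.600276283720724
0.034 [325.1 193.9] 31.68336442016035
0.08 [325.4 210.2] 26.495193499240873
150 [(16, 114, 147), (16, 114, 147), (16, 114, 154), (16, 113, 138), (16, 114, 163), (16, 115, 124), (16, 114, 136), (16, 116, 139), (16, 114, 163)]
158 [(16, 116, 139), (16, 113, 153), (16, 115, 155), (16, 114, 165), (16, 114, 116), (16, 114, 179), (16, 113, 167), (16, 114, 139), (16, 114, 143)]
166 [(16, 114, 159), (16, 114, 147), (16, 114, 139), (16, 113, 145), (16, 116, 156), (16, 113, 174), (16, 114, 145), (16, 115, 146), (16, 114, 156)]
174 [(16, 115, 164), (16, 114, 152), (16, 114, 154), (16, 49, 129), (16, 46, 121), (15, 43, 119), (16, 114, 163), (16, 115, 169), (16, 114, 156)]
182 [(16, 115, 118), (16, 114, 147), (15, 68, 105), (93, 15, 158), (93, 15, 158), (90, 15, 158), (23, 16, 125), (16, 115, 124), (16, 114, 154)]
190 [(16, 114, 146), (16, 115, 153), (93, 16, 157
[... 282 characters left out ...]
1, 156), (21, 138, 148), (21, 140, 146), (21, 142, 147), (21, 141, 147), (16, 114, 161), (16, 115, 160)]
214 [(16, 115, 162), (16, 114, 136), (16, 115, 168), (21, 140, 142), (21, 141, 145), (21, 141, 146), (21, 141, 145), (16, 115, 118), (16, 114, 136)]
222 [(16, 114, 146), (16, 113, 153), (16, 114, 125), (16, 114, 154), (19, 132, 149), (18, 124, 148), (16, 113, 151), (16, 113, 173), (16, 114, 139)]
230 [(16, 115, 171), (16, 114, 141), (16, 114, 139), (16, 116, 161), (16, 114, 154), (16, 114, 163), (16, 115, 153), (16, 115, 144), (16, 114, 141)]
238 [(16, 113, 147), (16, 114, 148), (16, 117, 155), (16, 114, 143), (16, 116, 150), (16, 115, 151), (16, 115, 164), (16, 113, 135), (16, 114, 141)]
```

The coupler top is at (326.5,211), predicted (325.4,210.2): about 3 mm along tool y, -2 mm along tool x, then down 116 mm.

Emit:
send_rows(xyz=[[-1, 2, 10], [-2, 3, 30], [-2, 3, 50], [-2, 3, 70], [-2, 3, 88], [-2, 3, 100], [-2, 3, 108], [-2, 3, 113], [-2, 3, 116], [-2, 3, 116]], dr=[[0, 0, 0], [0, 0, 0], [0, 0, 0], [0, 0, 0], [0, 0, 0], [0, 0, 0], [0, 0, 0], [0, 0, 0], [0, 0, 0], [0, 0, 0]])

```text
time: 13.3
position: [0.4487, 0.2727, 0.0319]
tool_rot: [1.545, 2.735, 0.0]
ft_force: [-0.9, -0.3, 0.5]
grip_width: 0.573
grip_force: 0.0
```

Emit:
send_rows(xyz=[[0, 0, 0], [0, 0, 0], [0, 0, 0], [0, 0, 0], [0, 0, 0], [0, 0, 0], [0, 0, 0], [0, 0, 0], [0, 0, 0], [0, 0, 0]], dr=[[0, 0, 0], [0, 0, 0], [0, 0, 0], [0, 0, 0], [0, 0, 0], [0, 0, 0], [0, 0, 0], [0, 0, 0], [0, 0, 0], [0, 0, 0]], jaw=0, grip_force=45)

```text
time: 14.13
position: [0.4484, 0.273, 0.032]
tool_rot: [1.544, 2.736, 0.0]
ft_force: [-0.8, -1.0, 1.8]
grip_width: 0.214
grip_force: 44.8
```

```bash
python3 - <<'E'
from h import *
st,w=snap("wrist","w9");C=cam("wrist",st);print(st["time"],st["position"],st["grip_width"]*87,st["ft_force"])
P=st["position"][:2]
for z,d in((.034,28),(.08,20)): print(z,proj(C,[*P,z]).round(1),d*.342/(C[1][:3]@[*P,z,1])[2])
for n,lo,hi in (("steel",(0,0,60),(180,50,255)),("brass",(18,120,40),(32,255,255))):
    m=blob(w,lo,hi,(290,150,360,290));print(n,[(cv2.boundingRect(k),cv2.contourArea(k)) for k in cv2.findContours(m,0,2)[0] if cv2.contourArea(k)>30])
E
```

```text
14.1333 [0.44840475 0.27297411 0.03202243] 18.588259351395973 [-0.82706769 -1.03610618  1.82386303]
0.034 [322.2 245.3] 49.73222399394302
0.08 [322.2 288.9] 46.072120154874334
steel [((290, 283, 70, 7), 398.0), ((298, 204, 48, 44), 1025.0)]
brass [((302, 267, 44, 15), 425.5)]
```

The coupler is gripped (18.6 mm, 45 N), with its mouth 32 mm ahead of the TCP. I lift, then work out the tilted pre-pose above the nipple.

Emit:
send_rows(xyz=[[0, 0, -5], [0, 0, -15], [0, 0, -30], [0, 0, -50], [0, 0, -75], [0, 0, -100], [0, 0, -120], [0, 0, -135], [0, 0, -140], [0, 0, -140]], dr=[[0, 0, 0], [0, 0, 0], [0, 0, 0], [0, 0, 0], [0, 0, 0], [0, 0, 0], [0, 0, 0], [0, 0, 0], [0, 0, 0], [0, 0, 0]])

```text
time: 15.02
position: [0.4492, 0.2734, 0.1737]
tool_rot: [1.544, 2.735, 0.005]
ft_force: [-0.4, 0.2, -1.2]
grip_width: 0.216
grip_force: 44.8
```

```bash
cat >> h.py <<'E'
psi=np.radians(-17.2);Rz=R.from_euler("z",psi);t25=np.radians(25)
ax=Rz.apply([-np.sin(t25),0,np.cos(t25)])
B=np.array([.5422,-.0533,.063])
RN=grot(psi,-ax)
MO=.032 # mouth ahead of TCP
E
python3 - <<'E'
from h import *
st,w=snap("wrist","w10");print(st["time"],st["position"],st["grip_width"]*87,st["ft_force"])
print(RN.as_matrix().round(3))
P=B+ax*(.034+.055+MO);print(P,np.hypot(*P[:2]),togo(P,RN,st))
E
```

```text
15.0167 [0.44916229 0.27339327 0.17374949] 18.800825079473586 [-0.44322779  0.17966681 -1.16518226]
[[ 0.296  0.866  0.404]
 [ 0.955 -0.268 -0.125]
 [ 0.     0.423 -0.906]]
[ 0.49335011 -0.03817843  0.17266324] 0.49482514691867463 (array([-289.6, -123.2,    0.5]), array([-0.4071, -0.1857,  0.8289]))
```

Emit:
send_rows(xyz=[[-22, -9, 0], [-44, -19, 0], [-66, -28, 0], [-88, -37, 0], [-110, -47, 0], [-132, -56, 0], [-154, -65, 0], [-176, -75, 0], [-198, -84, 0], [-220, -94, 0]], dr=[[-0.03, -0.014, 0.062], [-0.06, -0.028, 0.124], [-0.09, -0.042, 0.187], [-0.12, -0.056, 0.25], [-0.152, -0.07, 0.31], [-0.183, -0.083, 0.373], [-0.213, -0.097, 0.435], [-0.244, -0.111, 0.5], [-0.274, -0.125, 0.56], [-0.305, -0.14, 0.62]])

```text
time: 15.9
position: [0.4804, 0.0347, 0.1702]
tool_rot: [2.108, 1.935, 0.278]
ft_force: [1.9, -0.5, -1.5]
grip_width: 0.217
grip_force: 44.8
```

```bash
python3 - <<'E'
from h import *
st=get_state();print(st["time"],st["position"],st["grip_width"]*87,st["ft_force"],st["joint_positions"].round(2))
P=B+ax*(.034+.055+MO);print(togo(P,RN,st))
E
```

```text
15.9 [0.48037131 0.03469805 0.17020151] 18.88111281193447 [ 1.88756802 -0.52545117 -1.4835542 ] [-0.59 -0.3   0.3   2.18  0.29  0.98 -0.51]
(array([-71.4,  18.5,   6.6]), array([-0.1049, -0.0423,  0.2079]))
```

```bash
python3 - <<'E'
from h import *
st=get_state()
P=B+ax*(.034+.025+MO);print(P,togo(P,RN,st))
E
```

```text
[ 0.50546165 -0.04192758  0.14547401] (array([-73. ,  21.4,  36.4]), array([-0.1049, -0.0423,  0.2079]))
```

Emit:
send_rows(xyz=[[-12, 3, 6], [-24, 7, 12], [-36, 10, 18], [-48, 14, 24], [-60, 17, 30], [-68, 20, 34], [-73, 21, 36], [-73, 21, 36], [-73, 21, 36], [-73, 21, 36]], dr=[[-0.02, -0.008, 0.04], [-0.04, -0.016, 0.08], [-0.06, -0.024, 0.12], [-0.08, -0.032, 0.16], [-0.1, -0.04, 0.2], [-0.105, -0.042, 0.208], [-0.105, -0.042, 0.208], [-0.105, -0.042, 0.208], [-0.105, -0.042, 0.208], [-0.105, -0.042, 0.208]])

```text
time: 16.73
position: [0.5065, -0.0398, 0.1475]
tool_rot: [2.225, 1.646, 0.367]
ft_force: [0.9, 0.2, -0.9]
grip_width: 0.213
grip_force: 44.8
```

```bash
python3 - <<'E'
from h import *
st,w=snap("wrist","w11");C=cam("wrist",st);print(st["time"],st["position"],st["grip_width"]*87,st["ft_force"],st["joint_positions"].round(2),st["qd"].round(2))
P=B+ax*(.034+.025+MO);print(togo(P,RN,st))
print([proj(C,B+ax*d).round(1) for d in (.003,.02,.034)])
TR=R.from_rotvec(st["tool_rot"]).as_matrix()
print("mouth",proj(C,st["position"]+TR@[0,0,MO]),"front edge",proj(C,st["position"]+TR@[.014,0,MO]))
for n,lo,hi in (("orange",(4,150,90),(15,255,255)),("steel",(0,0,60),(180,50,255)),("brass",(18,120,40),(32,255,255))):
    m=blob(w,lo,hi,(280,100,400,290));print(n,[(cv2.boundingRect(k),cv2.contourArea(k)) for k in cv2.findContours(m,0,2)[0] if cv2.contourArea(k)>30])
a=cv2.resize(w[120:290,230:420],(425,380),interpolation=2)
s,im=snap("scene","s11");b=cv2.resize(im[140:240,240:340],(370,380),interpolation=2)
cv2.imwrite("pics/c11.png",np.hstack([a,b]))
E
```

```text
16.7333 [ 0.50652023 -0.0398463   0.14753832] 18.507000294735292 [ 0.86620725  0.23537595 -0.90434258] [-0.39 -0.29  0.26  2.25  0.35  0.79 -0.63] [-0.   -0.01 -0.01  0.    0.   -0.   -0.  ]
(array([-2.3, -1.2,  1.7]), array([ 0.001 , -0.0026,  0.0029]))
[array([321.1, 201.9]), array([321. , 208.2]), array([320.9, 214. ])]
mouth [322.71644869 223.63917452] front edge [322.70617717 203.30125818]
orange [((307, 192, 34, 22), 294.0)]
steel [((280, 284, 95, 6), 469.5), ((297, 204, 49, 45), 1060.5), ((387, 121, 13, 16), 161.0), ((291, 103, 84, 66), 4996.0)]
brass [((302, 267, 43, 15), 412.5)]
```

View pics/c11.png

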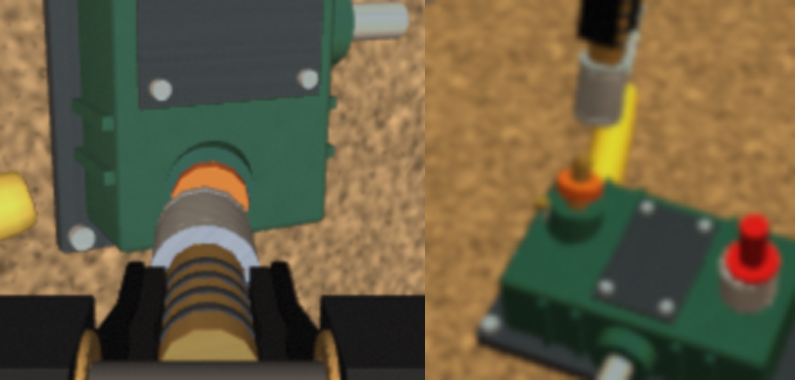

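The crops show the coupler held squarely, in line with the nipple, about 25 mm off the tip; the orange sleeve shows at (324,192–204), half hidden by the skirt, and the stopper is seated on the neck at right. I sidestep 25 mm to see the whole sleeve and tip.

Emit:
send_rows(xyz=[[-6, 0, 0], [-12, 0, 0], [-18, 0, 0], [-25, 0, 0], [-25, 0, 0], [-25, 0, 0], [-25, 0, 0], [-25, 0, 0], [-25, 0, 0], [-25, 0, 0]], dr=[[0, 0, 0], [0, 0, 0], [0, 0, 0], [0, 0, 0], [0, 0, 0], [0, 0, 0], [0, 0, 0], [0, 0, 0], [0, 0, 0], [0, 0, 0]])

```text
time: 17.67
position: [0.4991, -0.064, 0.1474]
tool_rot: [2.225, 1.646, 0.367]
ft_force: [-0.8, -0.6, -1.1]
grip_width: 0.219
grip_force: 44.8
```

```bash
python3 - <<'E'
from h import *
st,w=snap("wrist","w12");C=cam("wrist",st);print(st["time"],st["position"],st["tool_rot"])
np.save("w12.npy",[st["position"],st["tool_rot"]])
A=R.from_rotvec(st["tool_rot"])
print("B in tool",A.inv().apply(B-st["position"])*1000,"tilt err",A.inv().apply(-ax))
print([proj(C,B+ax*d).round(1) for d in (.003,.02,.034)])
x=A.apply([.0135,0,0]);print("sleeve face front/back edge",proj(C,B+ax*.02+x),proj(C,B+ax*.02-x))
for n,lo,hi in (("orange",(3,130,60),(15,255,255)),("steel",(0,0,60),(180,50,255)),("brass",(18,100,40),(32,255,255))):
    m=blob(w,lo,hi,(280,100,400,260));print(n,[(cv2.boundingRect(k),cv2.contourArea(k)) for k in cv2.findContours(m,0,2)[0] if cv2.contourArea(k)>15])
hsv=cv2.cvtColor(w,cv2.COLOR_BGR2HSV)
for c in (312,320,324,328,336): print(c,[(y,*[int(v) for v in hsv[y,c]]) for y in range(158,208,2)])
E
```

```text
17.6667 [ 0.49908254 -0.06396014  0.14735016] [2.22476318 1.64573014 0.36686965]
B in tool [22.7251743  -1.21288689 92.57320665] tilt err [-0.00228512 -0.00107787  0.99999681]
[array([321.2, 171.7]), array([321.1, 176.3]), array([321. , 180.5])]
sleeve face front/back edge [321.057232   158.47243811] [321.12300102 193.58428402]
orange [((307, 160, 35, 36), 949.0)]
steel [((297, 204, 49, 45), 1034.5), ((389, 100, 11, 10), 85.5), ((291, 100, 84, 36), 2761.0)]
brass [((319, 195, 11, 9), 52.0), ((319, 175, 11, 13), 99.0)]
312 [(158, 78, 106, 87), (160, 80, 108, 99), (162, 80, 104, 98), (164, 12, 133, 111), (166, 12, 185, 198), (168, 14, 183, 216), (170, 14, 183, 216), (172, 14, 183, 217), (174, 14, 184, 217), (176, 13, 184, 216), (178, 13, 183, 217), (180, 13, 183, 217), (182, 13, 184, 216), (184, 13, 183, 217), (186, 13, 183, 217), (188, 13, 184, 216), (190, 13, 181, 208), (192, 38, 69, 96), (194, 75, 109, 96), (196, 75, 109, 96), (198, 75, 108, 92), (200, 51, 70, 77), (202, 17, 114, 156), (204, 16, 109, 155), (206, 16, 41, 138)]
320 [(158, 80, 107, 98), (160, 17, 103, 102), (162, 12, 1
[... 1342 characters left out ...]
3, 184, 216), (192, 13, 183, 217), (194, 14, 181, 207), (196, 19, 138, 126), (198, 21, 126, 105), (200, 17, 134, 143), (202, 17, 132, 141), (204, 16, 104, 132), (206, 15, 28, 129)]
336 [(158, 77, 103, 72), (160, 80, 109, 98), (162, 80, 108, 97), (164, 70, 66, 93), (166, 12, 178, 145), (168, 13, 184, 212), (170, 14, 182, 216), (172, 14, 183, 216), (174, 14, 182, 216), (176, 14, 183, 216), (178, 14, 183, 217), (180, 14, 183, 217), (182, 14, 182, 217), (184, 14, 182, 217), (186, 14, 182, 217), (188, 14, 184, 214), (190, 14, 166, 177), (192, 70, 83, 95), (194, 75, 109, 96), (196, 72, 96, 82), (198, 18, 108, 109), (200, 16, 116, 165), (202, 16, 116, 174), (204, 16, 116, 169), (206, 16, 116, 178)]
```

Fully visible now: sleeve face centre (324.2,178.5), tip (324.5,183.5), both offset from the prediction by the same (+3,+3) px, so the tilt is right and the correction is lateral. Relative to the coupler axis that is 21 mm in tool x and 2 mm in tool y.

Emit:
send_rows(xyz=[[6, 0.5, 0], [12, 1, 0], [18, 1.5, 0], [21, 2, 0], [21, 2, 0], [21, 2, 5], [21, 2, 10], [21, 2, 15], [21, 2, 20], [21, 2, 20]], dr=[[0, 0, 0], [0, 0, 0], [0, 0, 0], [0, 0, 0], [0, 0, 0], [0, 0, 0], [0, 0, 0], [0, 0, 0], [0, 0, 0], [0, 0, 0]])

```text
time: 18.55
position: [0.5143, -0.0479, 0.1285]
tool_rot: [2.227, 1.645, 0.364]
ft_force: [-0.2, 0.1, -1.9]
grip_width: 0.215
grip_force: 44.8
```

```bash
python3 - <<'E'
from h import *
st,w=snap("wrist","w13");print(st["time"],st["position"])
p,r=np.load("w12.npy");A=R.from_rotvec(r)
print("moved",A.inv().apply(st["position"]-p)*1000,(A.inv()*R.from_rotvec(st["tool_rot"])).as_rotvec(),"F tool",A.inv().apply(st["ft_force"]),st["joint_positions"].round(2))
m=blob(w,(3,130,60),(15,255,255),(280,100,400,260));print([(cv2.boundingRect(k),cv2.contourArea(k)) for k in cv2.findContours(m,0,2)[0] if cv2.contourArea(k)>15])
E
```

```text
18.55 [ 0.5143408  -0.04785148  0.12848856]
moved [19.84910591  0.9523974  21.28778107] [ 0.00212411 -0.00158101  0.00093482] F tool [-1.35761569e-03 -9.52371168e-01  1.61009211e+00] [-0.26 -0.23  0.17  2.26  0.3   0.73 -0.57]
[((305, 193, 37, 23), 331.5)]
```

Emit:
send_rows(xyz=[[1, 1.2, 0], [1, 1.2, 2], [1, 1.2, 4], [1, 1.2, 6], [1, 1.2, 8], [1, 1.2, 10], [1, 1.2, 12], [1, 1.2, 14], [1, 1.2, 14], [1, 1.2, 14]], dr=[[0, 0, 0], [0, 0, 0], [0, 0, 0], [0, 0, 0], [0, 0, 0], [0, 0, 0], [0, 0, 0], [0, 0, 0], [0, 0, 0], [0, 0, 0]])

```text
time: 19.43
position: [0.5219, -0.0485, 0.1177]
tool_rot: [2.226, 1.645, 0.366]
ft_force: [0.8, -0.6, -1.8]
grip_width: 0.217
grip_force: 44.8
```

```bash
cat > s.py <<'E'
from h import *
st,w=snap("wrist","wl");p,r=np.load("w12.npy");A=R.from_rotvec(r);print(st["time"],st["grip_width"]*87)
print("moved",(A.inv().apply(st["position"]-p)*1000).round(2),(A.inv()*R.from_rotvec(st["tool_rot"])).as_rotvec().round(4),"F tool",A.inv().apply(st["ft_force"]).round(2),"M",A.inv().apply(st["torque"]).round(2))
m=blob(w,(3,130,60),(15,255,255),(280,100,400,260));print([(cv2.boundingRect(k),cv2.contourArea(k)) for k in cv2.findContours(m,0,2)[0] if cv2.contourArea(k)>5])
m=blob(w,(0,0,60),(180,50,255),(285,170,360,255));print([(cv2.boundingRect(k),cv2.contourArea(k)) for k in cv2.findContours(m,0,2)[0] if cv2.contourArea(k)>100])
E
python3 s.py
```

```text
19.4333 18.847194242072984
moved [21.45  3.09 34.19] [ 0.0004 -0.0005  0.0008] F tool [-0.36  0.07  2.06] M [ 0.68 -0.11  0.02]
[((300, 200, 35, 19), 70.5)]
[((297, 204, 49, 45), 1062.5)]
```

Emit:
send_rows(xyz=[[0, -0.6, 1], [0, -0.6, 2], [0, -0.6, 3], [0, -0.6, 4], [0, -0.6, 5], [0, -0.6, 6], [0, -0.6, 7], [0, -0.6, 8], [0, -0.6, 8], [0, -0.6, 8]], dr=[[0, 0, 0], [0, 0, 0], [0, 0, 0], [0, 0, 0], [0, 0, 0], [0, 0, 0], [0, 0, 0], [0, 0, 0], [0, 0, 0], [0, 0, 0]])

```text
time: 20.32
position: [0.5247, -0.0491, 0.1108]
tool_rot: [2.225, 1.645, 0.367]
ft_force: [-5.6, 1.5, 4.7]
grip_width: 0.22
grip_force: 44.8
```

```bash
python3 s.py
```

```text
20.3167 19.150799715045807
moved [21.66  2.8  41.63] [-0.     -0.0003  0.0008] F tool [-0.22 -3.29 -6.7 ] M [ 1.13 -0.2  -0.09]
[]
[((297, 204, 50, 45), 1085.0), ((285, 170, 58, 6), 125.5)]
```

Contact on the sleeve at about 41.6 mm, as predicted. A side force of -3.3 N along y says to ease over 1 mm; then I press.

Emit:
send_rows(xyz=[[0, -0.5, 0], [0, -1, 0.5], [0, -1, 1], [0, -1, 2], [0, -1, 3], [0, -1, 4], [0, -1, 5], [0, -1, 6], [0, -1, 6], [0, -1, 6]], dr=[[0, 0, 0], [0, 0, 0], [0, 0, 0], [0, 0, 0], [0, 0, 0], [0, 0, 0], [0, 0, 0], [0, 0, 0], [0, 0, 0], [0, 0, 0]])

```text
time: 21.2
position: [0.5268, -0.0495, 0.1063]
tool_rot: [2.225, 1.644, 0.368]
ft_force: [-11.9, 1.1, 16.7]
grip_width: 0.219
grip_force: 44.8
```

```bash
python3 s.py
```

```text
21.2 19.041789400421205
moved [21.91  2.81 46.69] [-0.0012  0.0001  0.001 ] F tool [ -2.4   -3.57 -20.09] M [ 1.37 -0.58 -0.03]
[]
[((297, 205, 49, 44), 1075.5), ((285, 170, 75, 8), 246.5)]
```

Emit:
send_rows(xyz=[[0, -0.5, 0], [0, -1, 0], [0, -1, 0], [0, -1, 0.5], [0, -1, 1], [0, -1, 1.5], [0, -1, 2], [0, -1, 2], [0, -1, 2], [0, -1, 2]], dr=[[0, 0, 0], [0, 0, 0], [0, 0, 0], [0, 0, 0], [0, 0, 0], [0, 0, 0], [0, 0, 0], [0, 0, 0], [0, 0, 0], [0, 0, 0]], grip_force=60)

```text
time: 22.08
position: [0.5272, -0.0493, 0.1061]
tool_rot: [2.224, 1.643, 0.37]
ft_force: [-24.4, 3.8, 33.9]
grip_width: 0.212
grip_force: 59.9
```

```bash
cp pics/wl.png pics/w15.png; python3 s.py; python3 - <<'E'
from h import *
for n in ("w11","w15","wl"):
    h=cv2.cvtColor(cv2.imread(f"pics/{n}.png"),cv2.COLOR_BGR2HSV).astype(int)
    print(n,"V col321:",[int(v) for v in h[196:284:2,321,2]])
    print("   HS",[(y,int(h[y,321,0]),int(h[y,321,2])) for y in range(178,208,2)])
E
```

```text
22.0833 18.455219840127594
moved [22.2   3.01 46.99] [-0.0024  0.0004  0.0014] F tool [ -3.5   -7.74 -41.07] M [ 2.35 -1.04 -0.1 ]
[]
[((297, 205, 49, 44), 1068.0), ((285, 170, 75, 8), 282.5)]
w11 V col321: [218, 218, 218, 207, 138, 115, 116, 115, 118, 117, 120, 131, 128, 186, 186, 183, 162, 112, 112, 100, 51, 99, 103, 51, 85, 112, 55, 61, 112, 105, 49, 68, 112, 115, 115, 119, 156, 162, 163, 162, 160, 160, 147, 55]
   HS [(178, 75, 98), (180, 76, 98), (182, 75, 96), (184, 70, 63), (186, 80, 94), (188, 81, 97), (190, 80, 97), (192, 21, 96), (194, 10, 166), (196, 13, 218), (198, 14, 218), (200, 13, 218), (202, 13, 207), (204, 15, 138), (206, 17, 115)]
w15 V col321: [63, 91, 100, 97, 131, 120, 117, 117, 120, 119, 119, 131, 125, 187, 191, 188, 170, 118, 114, 105, 53, 95, 106, 51, 88, 114, 58, 62, 113, 107, 48, 74, 116, 116, 116, 123, 160, 165, 167, 166, 163, 163, 151, 55]
   HS [(178, 75, 99), (180, 76, 99), (182, 75, 100), (184, 75, 100), (186, 76, 101), (188, 75, 100), (190, 75, 101), (192, 76, 99), (194, 71, 73), (196, 68, 63), (198, 79, 91), (200, 80, 100), (202, 22, 97), (204, 12, 131), (206, 15, 120)]
wl V col321: [61, 77, 99, 95, 130, 133, 116, 118, 118, 119, 117, 127, 122, 187, 190, 187, 173, 114, 113, 107, 54, 87, 106, 52, 79, 115, 57, 62, 113, 106, 49, 75, 115, 117, 116, 124, 159, 165, 166, 166, 163, 163, 150, 55]
   HS [(178, 76, 99), (180, 75, 99), (182, 76, 100), (184, 75, 100), (186, 76, 100), (188, 75, 101), (190, 75, 100), (192, 75, 101), (194, 74, 86), (196, 68, 61), (198, 75, 77), (200, 80, 99), (202, 60, 95), (204, 11, 130), (206, 15, 133)]
```

No slip (the ring rows are unchanged) and the force doubled for only 0.3 mm of travel, so the sleeve is on its stop, about 8 mm past first contact. I ease off to a moderate holding push.

Emit:
send_rows(xyz=[[0, 0, -0.3], [0, 0, -0.6], [0, 0, -0.9], [0, 0, -1.2], [0, 0, -1.2], [0, 0, -1.2], [0, 0, -1.2], [0, 0, -1.2], [0, 0, -1.2], [0, 0, -1.2]], dr=[[0, 0, 0], [0, 0, 0], [0, 0, 0], [0, 0, 0], [0, 0, 0], [0, 0, 0], [0, 0, 0], [0, 0, 0], [0, 0, 0], [0, 0, 0]])

```text
time: 22.97
position: [0.5269, -0.0494, 0.1062]
tool_rot: [2.224, 1.643, 0.37]
ft_force: [-15.6, 2.3, 21.8]
grip_width: 0.213
grip_force: 59.8
```

```bash
python3 s.py; python3 -c "
from h import *
st,im=snap('scene','s20');S=cam('scene')
m=blob(im,(0,150,80),(8,255,255),(305,170,350,225));k,a=big(m);print('stopper',cv2.boundingRect(k),a)
m=blob(im,(4,150,80),(16,255,255),(262,165,302,210));print([(cv2.boundingRect(k),cv2.contourArea(k)) for k in cv2.findContours(m,0,2)[0]])
i0=cv2.imread('pics/s11.png');m=blob(i0,(0,150,80),(8,255,255),(305,170,350,225));k,a=big(m);print('stopper before',cv2.boundingRect(k),a)
m=blob(i0,(4,150,80),(16,255,255),(262,165,302,210));print([(cv2.boundingRect(k),cv2.contourArea(k)) for k in cv2.findContours(m,0,2)[0]])
for x in (280,282,284): print([tuple(int(v) for v in cv2.cvtColor(im,cv2.COLOR_BGR2HSV)[y,x]) for y in range(168,202,2)])
"
```

```text
22.9667 18.490059520110428
moved [22.02  2.78 46.76] [-0.0026  0.0005  0.0013] F tool [ -2.38  -4.88 -26.33] M [ 1.54 -0.73 -0.07]
[]
[((297, 205, 49, 45), 1063.5), ((285, 170, 75, 8), 261.5)]
stopper (321, 196, 15, 19) 171.5
[((268, 194, 1, 1), 0.0), ((275, 192, 12, 5), 19.0), ((281, 175, 1, 1), 0.0), ((283, 174, 4, 3), 0.5)]
stopper before (321, 196, 15, 19) 172.5
[((275, 182, 13, 12), 86.0)]
[(0, 43, 6), (0, 36, 7), (17, 164, 42), (17, 169, 86), (17, 100, 102), (30, 28, 119), (18, 59, 100), (16, 60, 93), (16, 61, 92), (17, 59, 91), (18, 57, 90), (19, 51, 95), (14, 73, 109), (8, 212, 130), (17, 144, 85), (67, 115, 51), (66, 111, 46)]
[(0, 0, 6), (30, 43, 6), (14, 158, 21), (17, 194, 79), (17, 179, 94), (27, 37, 125), (18, 55, 106), (18, 61, 100), (18, 62, 98), (17, 60, 98), (17, 60, 97), (18, 57, 99), (15, 73, 115), (9, 205, 137), (14, 169, 95), (66, 109, 56), (67, 114, 49)]
[(30, 43, 6), (0, 36, 7), (10, 77, 10), (16, 192, 73), (16, 191, 100), (22, 56, 118), (19, 50, 112), (17, 57, 112), (17, 63, 106), (18, 58, 105), (17, 61, 104), (18, 53, 105), (15, 71, 118), (9, 204, 141), (16, 145, 93), (67, 116, 57), (67, 113, 52)]
```

Confirmed in the scene view: the sleeve's lower edge moved 3 px (8 mm is expected to give 3.3), and the stopper is unchanged at (321,196). I hand in while holding with about 26 N.

```bash
python3 -c "
from bench import *
print(close_job())"
```

```text
the job is handed in; nothing more can be done
None
```

The stopper is seated in the filler neck and released, and the coupler is gripped and holding the orange sleeve down on its stop with about 26 N; the job was handed in at about 23 s of the 53 s allowed, and no verdict came back.

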